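# Sort the tube racks into the department trays

### The job

Get the morning's blood samples ready for collection: stand each of the four racks of coloured-cap tubes in the transport tray of the same colour as its caps, flat on the tray floor inside the rim. Keep the racks upright all the way and set them down gently rather than dropping them. The white-capped control rack and the holder of dropper bottles stay where they are.

Things in the scene. Friction and masses are not known exactly. Their poses are not given: they have to be found in the camera images.
- rack_purple: Loose light-grey sample rack, a bar 112 long x 24 wide x 62 mm tall, on its foot, about 120 g; five fixed tubes in a row along it with purple (lavender) caps, 17 mm across, tops 88 mm above the foot. Origin: centre of its underside; x along the 112 mm, z up. Flat long sides: grip across the 24 mm at mid-length, on the top 25 mm below the 62 mm edge, fingers beside the caps.
- rack_gold: Loose light-grey sample rack, a bar 112 long x 24 wide x 62 mm tall, on its foot, about 120 g; five fixed tubes in a row along it with golden yellow caps, 17 mm across, tops 88 mm above the foot. Origin: centre of its underside; x along the 112 mm, z up. Flat long sides: grip across the 24 mm at mid-length, on the top 25 mm below the 62 mm edge, fingers beside the caps.
- rack_blue: Loose light-grey sample rack, a bar 112 long x 24 wide x 62 mm tall, on its foot, about 120 g; five fixed tubes in a row along it with light blue caps, 17 mm across, tops 88 mm above the foot. Origin: centre of its underside; x along the 112 mm, z up. Flat long sides: grip across the 24 mm at mid-length, on the top 25 mm below the 62 mm edge, fingers beside the caps.
- rack_red: Loose light-grey sample rack, a bar 112 long x 24 wide x 62 mm tall, on its foot, about 120 g; five fixed tubes in a row along it with red caps, 17 mm across, tops 88 mm above the foot. Origin: centre of its underside; x along the 112 mm, z up. Flat long sides: grip across the 24 mm at mid-length, on the top 25 mm below the 62 mm edge, fingers beside the caps.
- tray_purple: Shallow open transport tray, purple (lavender) all over, fixed to the bench. Inside 132 x 52 mm, floor 4 mm thick, walls 4 mm thick, rim 16 mm above the bench; end lips make it 164 mm long over all. Origin: centre of its underside on the bench (inner floor 4 mm above); x along its length, z up. Holds one rack lengthwise, either way round.
- tray_gold: Shallow open transport tray, golden yellow all over, fixed to the bench. Inside 132 x 52 mm, floor 4 mm thick, walls 4 mm thick, rim 16 mm above the bench; end lips make it 164 mm long over all. Origin: centre of its underside on the bench (inner floor 4 mm above); x along its length, z up. Holds one rack lengthwise, either way round.
- tray_blue: Shallow open transport tray, light blue all over, fixed to the bench. Inside 132 x 52 mm, floor 4 mm thick, walls 4 mm thick, rim 16 mm above the bench; end lips make it 164 mm long over all. Origin: centre of its underside on the bench (inner floor 4 mm above); x along its length, z up. Holds one rack lengthwise, either way round.
- tray_red: Shallow open transport tray, red all over, fixed to the bench. Inside 132 x 52 mm, floor 4 mm thick, walls 4 mm thick, rim 16 mm above the bench; end lips make it 164 mm long over all. Origin: centre of its underside on the bench (inner floor 4 mm above); x along its length, z up. Holds one rack lengthwise, either way round.
- control_rack: Bystander: the same rack as the others (112 x 24 x 62 mm, 88 mm tall over the caps) but with five white caps: the control samples. Loose. Origin: centre of its underside, x along its length.
- antisera: Bystander: white holder block 96 x 36 x 24 mm carrying three dropper bottles (blue, yellow and black tips), 82 mm tall in all. Loose, about 400 g. Origin: centre of its underside, x along its length.

How it is judged:
By the outcome, as a careful person would: the job done as asked, in the order asked, and still so for the second after the job is handed in, with the robot touching nothing.
It also fails if it takes over 136 s, if anything falls off the work surface, if the arm or the gripper's body presses on something with over 40 N, if the wrist force passes 120 N, or if a joint passes its speed limit or range.

### The arm

A 6-joint arm with a two-finger parallel gripper is mounted at the origin on the work surface. World frame = base frame: x ahead of the robot, y to its left, z up, the work surface at z = 0. Lengths are in m, angles in degrees, forces in N, time in s.
With the tool pointing down it reaches from about 0.375 to 0.75 m from the base axis. Payload 9 kg.
Tool frame: the origin (TCP) lies where the fingers leave the gripper's body, on its centre line; the fingertips stand 73 mm ahead of it and the grasp point (between the pads) lies 54 mm ahead of it (robot.tip_reach is the distance from the TCP to the fingertips, in m); z points along the fingers, y is the line along which they close (so a half turn about z gives the same grasp; the last joint's range is limited). The gripper opens to 85 mm and grips with 20 to 120 N. Pads are 22 mm wide; open, the fingers measure 114 mm over their backs; the gripper's body (76 mm by 85 mm) begins 54 mm behind the grasp point. The pads swing forward as they close: fully open they stand 13 mm farther back than shut.
Start: joints at [51.87, 5.964, 5.575, 89.605, 0, 77.527], TCP at [0.26, 0.541, 0.304] pointing down, gripper open.
Joint ranges: [-171.21, 171.21], [-48.23, 106.86], [-62.78, 66.21], [-105.2, 120.99], [-86.42, 89.51], [-180, 180]. Speed limits (degrees/s): [127.2, 127.2, 147.25, 180, 180, 180].

### API

Orientations are given as [roll, pitch, yaw] about the fixed x, y, z axes, in that order (R = Rz(yaw) Ry(pitch) Rx(roll)).
In Python, from plant import robot gives the robot as it stands. Calls block until the motion is done:
- robot.move_pose(position, orientation): joint-space move of the TCP to a pose.
- robot.line_to(position, vel=0.15, rotation=None, guard=None): straight line of the TCP; rotation=None keeps the orientation; vel is the mean speed in m/s. With guard (N) it stops when the force on the tool has changed by that much, and returns True; else False.
- robot.goto_joints(angles): joint-space move.
- robot.set_gripper(opening): finger opening in m; the grip force is fixed at half the most; returns when the fingers have stopped.
- robot.pause(seconds).
- robot.ik(position, orientation): joint angles nearest the present ones, or None.
- robot.observe(): the state.
- robot.grab_frame(name): name is "scene" or "top"; returns the picture (480x640x3 uint8, blue, green, red); there is no depth.
- robot.get_calibration(name): a dict with "vertical_fov" (degrees; the focal length in pixels is half the picture's height over the tangent of half this angle, whatever the lens; pixels are square), "cx", "cy" (the principal point, pixels), "rvec" (rotation vector, rad) and "tvec" (3), from world to camera coordinates, as OpenCV has them. Camera axes: x right, y down, z forward; pixel columns grow to the right and rows downward; lengths in m; the calibration is good to about 2 mm. A picture is of the moment at which its call begins. get_calibration takes no time and is no camera call.
A pose or a line that the arm cannot do raises robot.IKError and nothing moves.
- robot.job_done(): hands the job in; it is judged then, once.
The state is a dict: "time": time; "q": joint angles; "qvel": joint speeds; "joint_torque": joint torques, N m; "tool_pos": TCP position; "tcp_rot": TCP orientation; "ft_force": force on the tool from outside, world axes, zero at the start; "torque": the same for the moment, N m; "gripper_width": finger opening in m; "gripper_force": force on a finger pad.
Only numpy, scipy, OpenCV 4.12 (cv2) and the standard library are available. Lean on these libraries where they do the work, as an engineer would, in place of code of your own. Each camera call takes 0.05 s, during which the arm holds its last target. There are 200 camera calls.

## Working session

There is one attempt and no reset: what is moved stays moved. The work goes in short steps, each a Python script; the robot and the scene stay as the last script left them, time stands still between calls to the robot, and variables do not carry over. Pictures are saved under pics/ and viewed, at most 14 in all, crops included, and the job is handed in when it is done.

```bash
mkdir -p pics; ls
python3 - <<'E'
from plant import robot
import cv2
for n in("scene","top"):
    cv2.imwrite(f"pics/{n}0.png",robot.grab_frame(n)); print(robot.get_calibration(n))
E
```

```text
pics
{'vertical_fov': 50.60278940742122, 'cx': 324.12189086919494, 'cy': 238.54742527340858, 'rvec': array([ 1.96673415,  1.66160708, -0.58779781]), 'tvec': array([-0.10139094, -0.401376  ,  1.39782315])}
{'vertical_fov': 43.79907491392075, 'cx': 331.1046739374279, 'cy': 242.71523618061028, 'rvec': array([ 2.15660162, -2.19184644,  0.09112583]), 'tvec': array([0.0265495 , 0.55266093, 1.40532281])}
```

View pics/scene0.png

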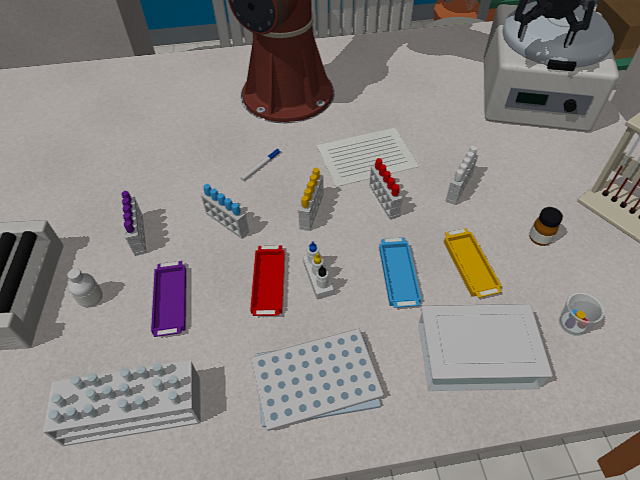

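View pics/top0.png

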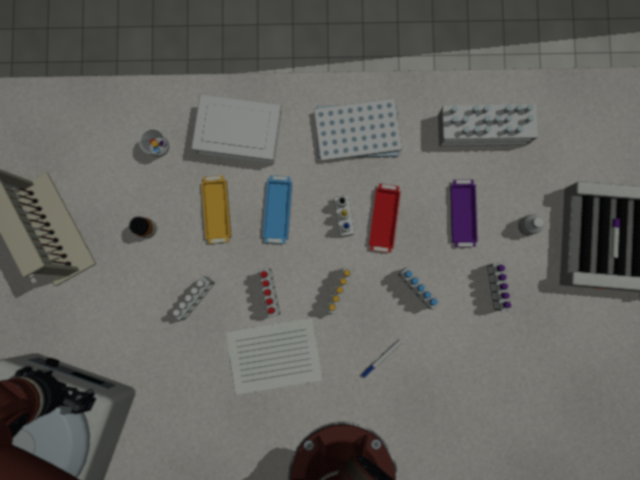

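```bash
cat > h.py <<'E'
import numpy as np, cv2
from plant import robot
# hue/sat/val windows (OpenCV HSV)
HSV={"purple":((125,80,30),(155,255,255)),"gold":((16,120,60),(32,255,255)),
     "blue":((95,80,60),(112,255,255)),"red":((174,140,50),(184,255,255))}
def mask(img,c):
    h=cv2.cvtColor(img,cv2.COLOR_BGR2HSV); lo,hi=HSV[c]
    if c=="red": return cv2.inRange(h,(0,140,60),(6,255,255))|cv2.inRange(h,(174,140,60),(180,255,255))
    return cv2.inRange(h,lo,hi)
def to_plane(name,uv,z):
    k=robot.get_calibration(name); f=240/np.tan(np.radians(k["vertical_fov"]/2))
    R=cv2.Rodrigues(k["rvec"])[0]; C=-R.T@k["tvec"]
    uv=np.atleast_2d(uv).astype(float)
    d=np.c_[(uv[:,0]-k["cx"])/f,(uv[:,1]-k["cy"])/f,np.ones(len(uv))]@R
    return (C+d*((z-C[2])/d[:,2])[:,None])[:,:2]
def box(P):  # centre, (long,short) in mm, long-axis yaw
    (c,s,a)=cv2.minAreaRect((P*1000).astype(np.float32))
    if s[0]<s[1]: s,a=s[::-1],a+90
    return np.array(c)/1000,np.round(s),(a+90)%180-90
E
python3 - <<'E'
from h import *
for n in("top","scene"):
    im=cv2.imread(f"pics/{n}0.png")
    for c in HSV:
        N,L,S,C=cv2.connectedComponentsWithStats(mask(im,c))
        print(n,c,[(*S[i][:2],*S[i][2:],) for i in range(1,N) if S[i][4]>8])
        big=1+np.argmax(S[1:,4])
        p=np.argwhere(L==big)[:,::-1]
        print("  tray",*box(to_plane(n,p,.014)))
        # caps: mask pixels in the rack rows, on a mid-cap plane
        p=np.argwhere((L>0)&(L!=big))[:,::-1]
        p=p[(p[:,1]>258)&(p[:,1]<320)] if n=="top" else p[(p[:,1]>145)&(p[:,1]<240)&(p[:,0]<410)]
        for z in (.080,): print("  caps",*box(to_plane(n,p,z)),to_plane(n,p,z).mean(0))
E
```

```text
top purple [(np.int32(451), np.int32(181), np.int32(26), np.int32(66), np.int32(1466)), (np.int32(613), np.int32(218), np.int32(8), np.int32(9), np.int32(64)), (np.int32(498), np.int32(265), np.int32(6), np.int32(6), np.int32(27)), (np.int32(499), np.int32(275), np.int32(7), np.int32(5), np.int32(29)), (np.int32(501), np.int32(284), np.int32(6), np.int32(5), np.int32(27)), (np.int32(502), np.int32(293), np.int32(7), np.int32(5), np.int32(30)), (np.int32(504), np.int32(302), np.int32(7), np.int32(5), np.int32(28))]
  tray [ 0.62030353 -0.3034632 ] [159.  60.] -0.17829132080078125
  caps [ 0.4431777  -0.37452267] [95. 15.] 7.778141498565674 [ 0.4421464  -0.37493957]
top gold [(np.int32(152), np.int32(141), np.int32(7), np.int32(6), np.int32(30)), (np.int32(202), np.int32(176), np.int32(29), np.int32(67), np.int32(1482)), (np.int32(342), np.int32(211), np.int32(5), np.int32(4), np.int32(16)), (np.int32(344), np.int32(270), np.int32(6), np.int32(6), np.int32(26)), (np.int32(340), np.int32(278), np.int32(6), np.int32(6), np.int32(26)), (np.int32(337), np.int32(287), np.int32(5), np.int32(
[... 3649 characters left out ...]
4375 [ 0.43177943 -0.16967043]
scene red [(np.int32(269), np.int32(0), np.int32(8), np.int32(31), np.int32(44)), (np.int32(243), np.int32(32), np.int32(80), np.int32(89), np.int32(2532)), (np.int32(314), np.int32(94), np.int32(7), np.int32(8), np.int32(14)), (np.int32(325), np.int32(99), np.int32(4), np.int32(5), np.int32(11)), (np.int32(375), np.int32(158), np.int32(24), np.int32(38), np.int32(328)), (np.int32(629), np.int32(187), np.int32(7), np.int32(8), np.int32(11)), (np.int32(250), np.int32(245), np.int32(35), np.int32(71), np.int32(1967))]
  tray [-0.08518065 -0.04456679] [444. 190.] 9.57898998260498
  caps [0.44029443 0.16473613] [116.  23.] 11.126395225524902 [0.44181117 0.16480978]
```

```bash
cat >> h.py <<'E'
RACK={"red":(.4385,.1655,10.8),"blue":(.4430,-.1853,40.4),"gold":(.4412,.0010,-24.5),"purple":(.4440,-.3743,7.5)}
TRAY={"red":(.6132,-.1115,-8.7),"blue":(.6381,.1476,-5.0),"gold":(.6405,.2960,4.6),"purple":(.6213,-.3036,0.)}
UP,GRASP=.235,.100
def plan(c):
    best=None
    for k in (0,180,-180):
        ya,yb=RACK[c][2]+k,TRAY[c][2]+k
        qs=[robot.ik([*p[:2],z],[180,0,y]) for p,y in((RACK[c],ya),(TRAY[c],yb)) for z in(UP,GRASP)]
        if any(q is None for q in qs): continue
        m=max(abs(q[5]) for q in qs)
        if best is None or m<best[0]: best=(m,ya,yb)
    return best
def pick_place(c):
    _,ya,yb=plan(c); a,b=RACK[c][:2],TRAY[c][:2]
    robot.move_pose([*a,UP],[180,0,ya]); robot.set_gripper(.075)
    hit=robot.line_to([*a,GRASP],vel=.1,guard=15)
    if hit: print("contact on approach",robot.observe()["tool_pos"]); robot.line_to([*a,UP]); return False
    robot.set_gripper(0.); o=robot.observe(); print(c,"width",o["gripper_width"],"force",o["gripper_force"])
    if not .018<o["gripper_width"]<.032: return False
    robot.line_to([*a,UP],vel=.1)
    robot.line_to([*b,UP],vel=.2,rotation=[180,0,yb])
    robot.line_to([*b,GRASP+.014],vel=.1)
    hit=robot.line_to([*b,GRASP+.002],vel=.015,guard=4)
    o=robot.observe(); print(" down",hit,o["tool_pos"],"width",o["gripper_width"],o["ft_force"])
    robot.set_gripper(.05); robot.line_to([*b,UP],vel=.15); print(" t",robot.observe()["time"])
    return True
E
python3 - <<'E'
from h import *
for c in RACK: print(c,plan(c))
robot.line_to([.30,.50,.34]); 
robot.move_pose([.4385,.1655,.30],[180,0,plan("red")[1]])
print(robot.observe()["time"]); print(pick_place("red"))
cv2.imwrite("pics/s1.png",robot.grab_frame("scene")[100:340,60:540].repeat(1,0))
E
```

```text
red (np.float64(13.607365128268647), 190.8, 171.3)
blue (np.float64(78.75661597558526), 220.4, 175.0)
gold (np.float64(9.61953273741615), -204.5, -175.4)
purple (np.float64(60.526840703704366), 187.5, 180.0)
2.0667
red width 0.02313881692389112 force 59.25156533718109
 down True [ 0.61315331 -0.11145022  0.10432057] width 0.02361629897082895 [-0.24100041  0.7237165   4.12519002]
 t 11.3917
True
```

View pics/s1.png

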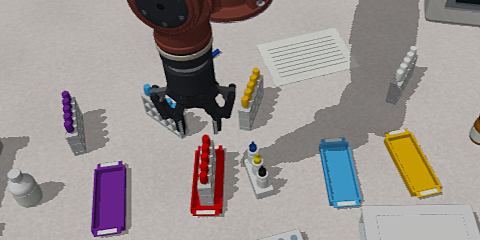

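The red rack stands centred in the red tray (crop ~207,175), touching down at the expected height. The rest come next.

Run:
```python
from h import *
ok=all(pick_place(c) for c in("blue","gold","purple"))
if ok: robot.goto_joints([0,*robot.observe()["q"][1:]]); robot.line_to([.40,0,.40]) 
print(ok,robot.observe()["time"])
for n in("scene","top"): cv2.imwrite(f"pics/{n}2.png",robot.grab_frame(n))
```

```text
blue width 0.023019000617193912 force 59.07134771347046
 down True [0.63804225 0.14764319 0.104254  ] width 0.023465632406754772 [0.54208434 0.0140114  4.6631967 ]
 t 21.8583
gold width 0.02311478081028916 force 59.139018058776855
 down True [0.640444   0.29596248 0.10431653] width 0.0232483701745431 [-0.3444905  -1.01776016  3.58363094]
 t 32.025
purple width 0.023292920021008117 force 59.23979043960571
 down True [ 0.62125993 -0.30364196  0.10428622] width 0.023413140393997476 [0.35139705 0.51258389 3.99590139]
 t 42.8833
True 46.975
```

View pics/scene2.png

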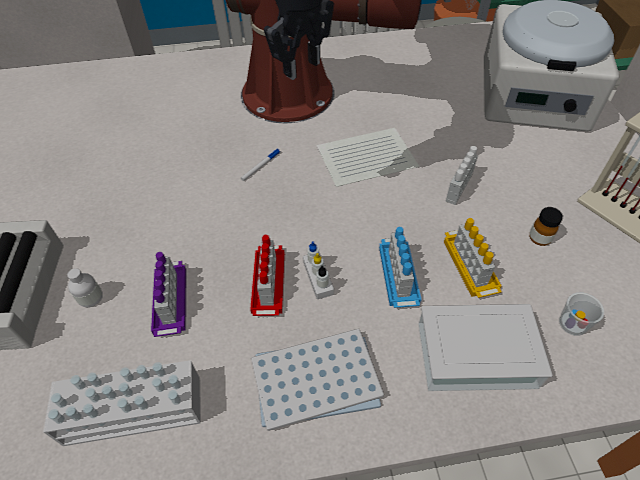

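View pics/top2.png

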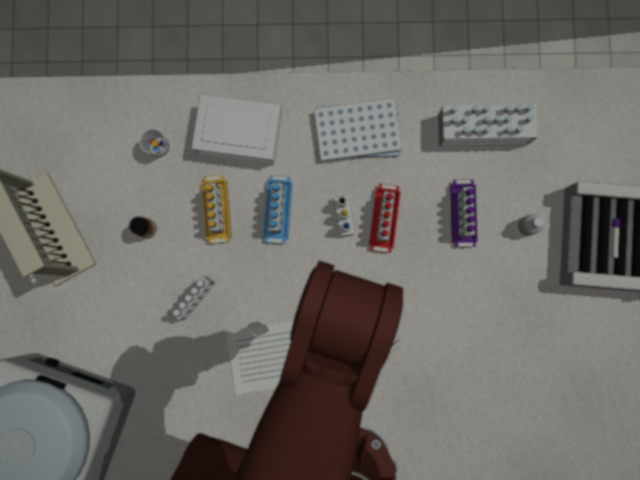

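Both views show all four racks upright inside the trays of their colour: purple (465,212), red (384,217), blue (277,210) and gold (216,210) in the top view. The control rack (192,299) and the antisera (344,215) are unmoved, and the arm is clear.

```bash
python3 -c "
from plant import robot
print(robot.job_done())"
```

```text
the job is handed in; nothing more can be done
None
```

All four racks stand upright on the floors of their matching trays, the control rack and dropper bottles were left where they were, and the job was handed in at about 47 s of the 136 s allowed.

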